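# Slide the biscuit tin onto its pedestal and press the lid home

## Robot

A 7-joint arm with a two-finger parallel gripper is mounted at the origin on a cart in front of the work surface, level with it; the furniture and walls round the work are solid. World frame = base frame: x ahead of the robot, y to its left, z up, the work surface at z = 0. Lengths are in m, angles in rad, forces in N, time in s.
With the tool pointing down it reaches from about 0.375 to 0.925 m from the base axis. Payload 3.1 kg.
Tool frame: the origin (TCP) lies between the finger pads; the fingertips stand 19 mm ahead of it and the grasp point (between the pads) is the TCP; z points along the fingers, y is the line along which they close (so a half turn about z gives the same grasp; the last joint's range is limited). The gripper opens to 85 mm and grips with 20 to 120 N. Pads are 22 mm wide; open, the fingers measure 114 mm over their backs; the gripper's body (76 mm by 85 mm) begins 54 mm behind the grasp point. The pads swing forward as they close: fully open they stand 13 mm farther back than shut.
Start: joints at [-1.356, 0.383, 0.044, 1.598, -0.018, 1.161, -0.05], TCP at [0.2, 0.618, 0.25] pointing down, gripper open.
Joint ranges: [-2.61, 2.61], [-0.41, 2.15], [-1.48, 1.57], [0, 2.5], [-1.57, 4.71], [0.05, 1.97], [-2.85, 2.85]. Speed limits (rad/s): [2.79, 2.79, 3.14, 3.14, 3.14, 3.14, 3.14].

## Interface

Orientations are given as a unit quaternion [x, y, z, w].
In Python, from bench import move_ptp, movel, move_j, move_gripper, pause, inverse_kinematics, read_camera, camera_params, MotionError, sign_off, look_for, tip_of, read_time_s, read_qpos, read_joint_vel, read_effort, read_eef_pos, read_tcp_rot, read_ft_force, read_ft_torque, read_finger_gap, read_grasp_force gives the robot as it stands. Calls block until the motion is done:
- move_ptp(position, orientation): joint-space move of the TCP to a pose.
- movel(position, orientation=None, speed=0.15): straight line of the TCP; orientation=None keeps the orientation; speed is the mean speed in m/s.
- move_j(angles): joint-space move.
- move_gripper(opening, effort=None): finger opening in m; effort is the grip in N (None keeps the last); returns when the fingers have stopped.
- pause(seconds).
- inverse_kinematics(position, orientation): joint angles nearest the present ones, or None.
- read_camera(name): name is "side" or "top"; returns the picture (384x512x3 uint8, red, green, blue); there is no depth.
- camera_params(name): a dict with "K" (3x3 intrinsics, pixels), "camera_from_world" (4x4, takes a point from world to camera coordinates). Camera axes: x right, y down, z forward; pixel columns grow to the right and rows downward; lengths in m; the calibration is good to about 2 mm. A picture is of the moment at which its call begins. camera_params takes no time and is no camera call.
A pose or a line that the arm cannot do raises MotionError and nothing moves.
- sign_off(): hands the job in; it is judged then, once.
Trained networks look in the newest picture that a camera, given by its name, has taken for a name from the list of things; names that differ only in an ending like _2 or _b are one class to them, and where a whole thing is asked for, a point or a joint stands for the part that bears it (a point fixed in the world has none). Each returns a list of dicts, best first, with "confidence" (0 to 1); they miss things now and then, are a little off and sometimes report something else, mostly with a low value. They report only what shows in the picture. A call takes as long as a camera call. They do not tell look-alikes from the thing itself.
- look_for(camera, name): "at" ([column, row] in pixels, amid what is visible of it).
- tip_of(camera, name): "at" ([column, row] in pixels: a listed point, or the origin of a listed thing).
Readings, each from a call of its own:
- read_time_s(): time.
- read_qpos(): joint angles.
- read_joint_vel(): joint speeds.
- read_effort(): joint torques, N m.
- read_eef_pos(): TCP position.
- read_tcp_rot(): TCP orientation.
- read_ft_force(): force on the tool from outside, world axes, zero at the start.
- read_ft_torque(): the same for the moment, N m.
- read_finger_gap(): finger opening in m.
- read_grasp_force(): force on a finger pad.
Only numpy, scipy, OpenCV 4.12 (cv2) and the standard library are available. Lean on these libraries where they do the work, as an engineer would, in place of code of your own. Each camera call takes 0.05 s, during which the arm holds its last target. There are 200 camera calls.

## Task

The round biscuit tin on the butcher block is too broad to grip: push it across from the block onto the small pedestal stand, so that it stands level and centred on the stand's narrow plate, clear of the block, with its lid still standing up. Only then press the lid straight down until it is fully home, and leave the tin standing there. Do not tip the tin or disturb the spice jar, the powder carton and the kitchen timer around it.

Things in the scene. Friction and masses are not known exactly. Their poses are not given: they have to be found in the camera images.
- tin: the closed round biscuit tin, plain bare metal, 110 mm across, wall upright from 4 to 42 mm above its underside (rim at 42 mm), 0.5 kg; too broad to grasp. Origin: centre of its underside, z up. It starts on the block
- lid (a joint): the tin's press-in lid, a flat round metal disc 109 mm across and 8 mm thick: how far it is pressed down, in m; at 0 it stands 8 mm proud of the rim (its top 58 mm above the tin's underside), 0.008 is fully home (top 50 mm above the underside). It starts between 0 and 0.002, is stiff (about 7 N) and stays where it is left
- lid_top (a point): the centre of the lid's upper face
- stand: the white ceramic pedestal stand, fixed: a round flat plate 80 mm across and 8 mm thick on a thin stem, plate top 59 mm above the worktop; foot 100 mm across. Origin: centre of its foot on the worktop. The block lies on its +y side
- stand_top (a point): the centre of the upper face of the stand's plate, where the tin's underside centre belongs
- block: the wooden butcher block, fixed, 180 mm (its x) by 200 mm (its y, towards and away from the stand), top 60 mm above the worktop, edges rounded 4 mm. Origin: centre of its footprint on the worktop. Its near edge is 68 to 76 mm from the stand's axis
- spice_jar: upright spice jar, 45 mm across, 106 mm high, beyond the stand as seen from the block; leave it alone. Origin: centre of its underside
- baking_powder: upright card carton, 38 x 58 x 86 mm high, on the far side of the stand from the robot; leave it alone. Origin: centre of its underside
- kitchen_timer: round kitchen timer, 68 mm across, 53 mm high, on the robot's side of the stand; leave it alone. Origin: centre of its underside
Not all that is in view belongs to the job. What is shaped like the tin but brown or orange is not meant.

How it is judged:
By the outcome, as a careful person would: the job done as asked, in the order asked, and still so for the second after the job is handed in, with the robot touching nothing.
It also fails if it takes over 48 s, if anything falls off the work surface, if the arm or the gripper's body presses on something with over 40 N, if the wrist force passes 120 N, or if a joint passes its speed limit or range.

## Working session

There is one attempt and no reset: what is moved stays moved. The work goes in short steps, each a Python script; the robot and the scene stay as the last script left them, time stands still between calls to the robot, and variables do not carry over. Pictures are saved under pics/ and viewed, at most 10 in all, crops included, and the job is handed in when it is done.

```bash
mkdir -p pics
cat > h.py <<'E'
import numpy as np, cv2
from bench import *
def ray(cam,px):
    p=camera_params(cam);K=np.array(p["K"]);T=np.array(p["camera_from_world"])
    R=T[:3,:3];d=R.T@np.linalg.inv(K)@np.array([px[0],px[1],1.]);c=-R.T@T[:3,3]
    return c,d
def onz(cam,px,z):
    c,d=ray(cam,px);return c+d*(z-c[2])/d[2]
def proj(cam,P):
    p=camera_params(cam);K=np.array(p["K"]);T=np.array(p["camera_from_world"])
    q=K@(T[:3,:3]@np.array(P)+T[:3,3]);return q[:2]/q[2]
E
python3 - <<'E'
from h import *
ims=[]
for c in("top","side"):
    im=read_camera(c);cv2.imwrite(f"pics/{c}0.png",im[:,:,::-1])
    cc,_=ray(c,[256,192]);print(c,cc.round(3))
    for n,z in(("tin",.06),("lid_top",.117),("stand",0),("stand_top",.059),("block",0),("spice_jar",0),("baking_powder",0),("kitchen_timer",0)):
        for d in tip_of(c,n)[:3]:print(n,np.round(d["at"],1),round(d["confidence"],2),onz(c,d["at"],z).round(4))
print(read_time_s(),read_tcp_rot(),read_finger_gap())
E
```

```text
top [ 0.323 -0.013  1.008]
tin [232.3 247.6] 0.87 [0.3934 0.0547 0.06  ]
tin [231.6 178.9] 0.86 [0.5855 0.0404 0.06  ]
tin [190.7 280.6] 0.79 [0.3175 0.1722 0.06  ]
lid_top [230.8 177.1] 0.78 [0.5749 0.0389 0.117 ]
lid_top [232.8 246. ] 0.78 [0.3931 0.049  0.117 ]
lid_top [186.8 280.4] 0.56 [0.3193 0.1708 0.117 ]
stand [280.8 189.1] 0.72 [ 0.5561 -0.0996  0.    ]
stand_top [279.6 187.2] 0.89 [ 0.5483 -0.0918  0.059 ]
block [221.6 180.6] 0.61 [0.5999 0.0741 0.    ]
spice_jar [316. 198.] 0.89 [ 0.5187 -0.2004  0.    ]
baking_powder [302.7 150.5] 0.91 [ 0.6697 -0.1796  0.    ]
kitchen_timer [291.6 240.5] 0.64 [ 0.4011 -0.1135  0.    ]
side [0.567 0.917 0.522]
tin [307.9 249.8] 0.84 [0.409  0.1619 0.06  ]
tin [350.3 279.3] 0.63 [0.3484 0.2684 0.06  ]
lid_top [228. 201.] 0.92 [0.5724 0.0403 0.117 ]
lid_top [352.8 254.4] 0.76 [0.3512 0.2738 0.117 ]
lid_top [309.3 228.3] 0.75 [0.4119 0.1743 0.117 ]
block [220.5 252.6] 0.78 [0.5911 0.0681 0.    ]
spice_jar [248.6 201.6] 0.87 [ 0.5146 -0.2072  0.    ]
spice_jar [226.9 200.3] 0.74 [ 0.577  -0.2181  0.    ]
baking_powder [191.  203.9] 0.95 [ 0.6786 -0.1969  0.    ]
kitchen_timer [293.1 214.4] 0.82 [ 0.3974 -0.1207  0.    ]
0.9 [1.55748215e-01 9.87796787e-01 3.66593642e-05 3.36053235e-06] 0.08548630007595334
```

View pics/top0.png

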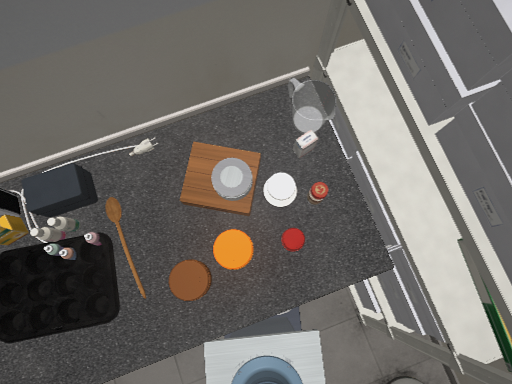

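View pics/side0.png

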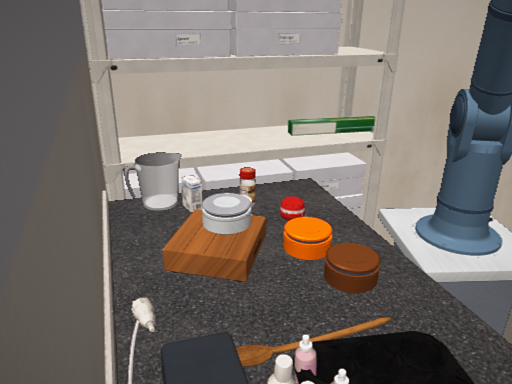

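The top view shows the bare tin at about (232,178) on the block and the white stand plate at (280,189). The orange tin at (233,249) and the brown one at (190,280) are decoys. Next I refine the tin and stand with circle outlines.

```bash
cat >> h.py <<'E'
from scipy.spatial.transform import Rotation as Ro
from scipy.optimize import minimize
def circ(cam,c,z,r,n=90):
    a=np.linspace(0,2*np.pi,n,endpoint=False)
    return np.array([proj(cam,[c[0]+r*np.cos(t),c[1]+r*np.sin(t),z]) for t in a])
def fit(cam,im,c0,z,r,w=.0015,span=.014):
    """centre whose projected circle has the strongest radial brightness step"""
    g=cv2.GaussianBlur(im.max(2) if im.ndim==3 else im,(0,0),.7).astype(np.float32)
    def s(c,rr):
        p=circ(cam,c,z,rr).astype(np.float32)
        return cv2.remap(g,p[:,:1],p[:,1:],cv2.INTER_LINEAR).ravel()
    f=lambda c:-np.abs(np.clip(s(c,r-w)-s(c,r+w),-40,40)).mean()
    G=np.arange(-span,span+1e-9,.002)
    b=min(((f(np.add(c0,[i,j])),i,j) for i in G for j in G))
    m=minimize(f,np.add(c0,b[1:]),method="Nelder-Mead",options=dict(initial_simplex=np.add(c0,b[1:])+np.array([[0,0],[.002,0],[0,.002]])))
    return m.x,-m.fun
def quat(d):
    x=np.array([d[0],d[1],0]);z=np.array([0,0,-1.])
    return Ro.from_matrix(np.c_[x,np.cross(z,x),z]).as_quat()
E
python3 - <<'E'
from h import *
im=cv2.imread("pics/top0.png");sd=cv2.imread("pics/side0.png")
P,q=fit("top",im,[.549,-.093],.059,.040,.003);print("plate",P,q)
L,q=fit("top",im,[.576,.040],.117,.0545,.003);print("lid top",L,q)
L2,q=fit("side",sd,[.573,.040],.117,.0545,.003);print("lid side",L2,q)
# block corners on z=.06
for p in((194,142),(260,152),(250,213),(181,205)):print(onz("top",p,.06).round(4))
k=5;x0,y0=170,130
v=cv2.resize(im[y0:y0+110,x0:x0+155],None,fx=k,fy=k,interpolation=cv2.INTER_CUBIC)
for c,z,r,col in((P,.059,.04,(0,0,255)),(L,.117,.0545,(0,255,0)),(L,.06,.055,(255,255,0)),(L2,.117,.0545,(255,0,255))):
    cv2.polylines(v,[np.int32((circ("top",c,z,r)-[x0,y0]+.5)*k)],True,col,1)
w=cv2.resize(sd[175:285,150:310],None,fx=4,fy=4,interpolation=cv2.INTER_CUBIC)
cv2.imwrite("pics/a.png",v)
for c,col in((L,(0,255,0)),(L2,(255,0,255))):
  for z in(.117,.064):
    cv2.polylines(w,[np.int32((circ("side",c,z,.0545)-[150,175]+.5)*4)],True,col,1)
cv2.imwrite("pics/b.png",w)
E
```

```text
Traceback (most recent call last):
  File "h.py", line 25, in fit
    b=min(((f(np.add(c0,[i,j])),i,j) for i in G for j in G))
  File "h.py", line 25, in <genexpr>
    b=min(((f(np.add(c0,[i,j])),i,j) for i in G for j in G))
            ~^^^^^^^^^^^^^^^^^^
  File "h.py", line 23, in <lambda>
    f=lambda c:-np.abs(np.clip(s(c,r-w)-s(c,r+w),-40,40)).mean()
                                        ~^^^^^^^
  File "h.py", line 21, in s
    p=circ(cam,c,z,rr).astype(np.float32)
      ~~~~^^^^^^^^^^^^
  File "h.py", line 16, in circ
    return np.array([proj(cam,[c[0]+r*np.cos(t),c[1]+r*np.sin(t),z]) for t in a])
                     ~~~~^^^^^^^^^^^^^^^^^^^^^^^^^^^^^^^^^^^^^^^^^^^
  File "h.py", line 10, in proj
    p=camera_params(cam);K=np.array(p["K"]);T=np.array(p["camera_from_world"])
ValueError: time passes only in moves, steps and waits
```

Cache the camera parameters.

```bash
sed -i 's/^from bench import \*/from bench import *\nimport functools, bench\ncamera_params=functools.lru_cache(None)(bench.camera_params)/' h.py
cat > m.py <<'E'
from h import *
im=cv2.imread("pics/top0.png");sd=cv2.imread("pics/side0.png")
P,q=fit("top",im,[.549,-.093],.059,.040,.003);print("plate",P,q)
L,q=fit("top",im,[.576,.040],.117,.0545,.003);print("lid top",L,q)
L2,q=fit("side",sd,[.573,.040],.117,.0545,.003);print("lid side",L2,q)
for p in((194,142),(260,152),(250,213),(181,205)):print(onz("top",p,.06).round(4))
k=5;x0,y0=170,130
v=cv2.resize(im[y0:y0+110,x0:x0+155],None,fx=k,fy=k,interpolation=cv2.INTER_CUBIC)
for c,z,r,col in((P,.059,.04,(0,0,255)),(L,.117,.0545,(0,255,0)),(L,.06,.055,(255,255,0)),(L2,.117,.0545,(255,0,255))):
    cv2.polylines(v,[np.int32((circ("top",c,z,r)-[x0,y0]+.5)*k)],True,col,1)
cv2.imwrite("pics/a.png",v)
w=cv2.resize(sd[175:285,150:310],None,fx=4,fy=4,interpolation=cv2.INTER_CUBIC)
for c,col in((L,(0,255,0)),(L2,(255,0,255))):
  for z in(.117,.064):
    cv2.polylines(w,[np.int32((circ("side",c,z,.0545)-[150,175]+.5)*4)],True,col,1)
cv2.imwrite("pics/b.png",w)
E
python3 m.py
```

```text
plate [ 0.55664265 -0.0961905 ] 28.900249481201172
lid top [0.57458375 0.03763048] 19.0615234375
lid side [0.57979675 0.04888452] 32.91188049316406
[0.7062 0.1392 0.06  ]
[ 0.6569 -0.0473  0.06  ]
[ 0.4832 -0.002   0.06  ]
[0.5248 0.1867 0.06  ]
```

View pics/a.png

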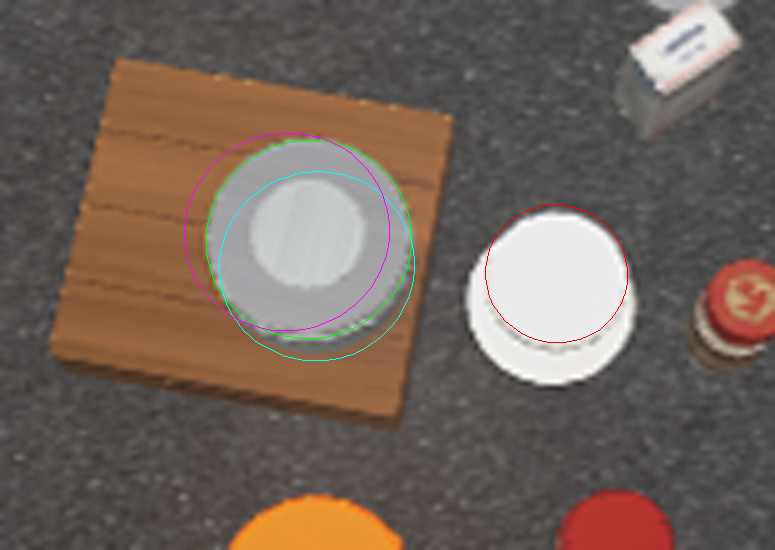

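View pics/b.png

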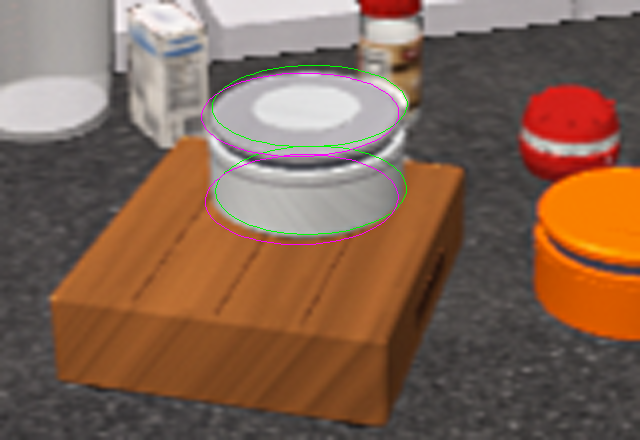

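The top crop shows the lid centred near (231,176.5) and the plate near (281,186), so the fitted plate circle (red) sits too high. The side crop puts the lid centre near (226,202). I move behind the tin now, and refine both centres from the saved images by thresholding.

Run:
```python
from h import *
im=cv2.imread("pics/top0.png");sd=cv2.imread("pics/side0.png")
def blob(im,seed,dlt):
    m=np.zeros((im.shape[0]*4+2,im.shape[1]*4+2),np.uint8);g=cv2.resize(im,None,fx=4,fy=4,interpolation=cv2.INTER_CUBIC)
    cv2.floodFill(g,m,(int(seed[0]*4+1.5),int(seed[1]*4+1.5)),0,(dlt,)*3,(dlt,)*3,cv2.FLOODFILL_FIXED_RANGE|cv2.FLOODFILL_MASK_ONLY|(255<<8))
    c,_=cv2.findContours(m[1:-1,1:-1],cv2.RETR_EXTERNAL,cv2.CHAIN_APPROX_NONE);c=max(c,key=cv2.contourArea)
    e=cv2.fitEllipse(cv2.convexHull(c));return (np.array(e[0])+.5)/4-.5,np.array(e[1])/4
for d in(15,20,25):
    for cam,i,s in(("top",im,(231,176)),("side",sd,(226,202))):
        c,e=blob(i,s,d);print(d,cam,"inner disc",c.round(2),e.round(1),onz(cam,c,.117).round(4))
for d in(3,6,9,12,20,40):
    c,e=blob(im,(281,184),d);print(d,"plate",c.round(2),e.round(1),onz("top",c,.059).round(4))
print("exp plate px diam",np.ptp(circ("top",(.553,-.096),.059,.04),axis=0),np.ptp(circ("top",(.553,-.096),.0,.05),axis=0))
d=np.array([-.174,-.985]);d/=np.linalg.norm(d);T=np.array([.577,.040])
A=np.r_[T-d*.105,.2]
for s in(1,-1):
    q=quat(s*d);print(s,[None if (r:=inverse_kinematics(p,q)) is None else np.round(r,2) for p in(A,np.r_[T-d*.105,.087],[.565,-.04,.087],[.553,-.096,.12])])
```

```text
15 top inner disc [231.09 176.35] [21.6 22.5] [0.5768 0.038  0.117 ]
15 side inner disc [226.2  201.43] [10.9 26.3] [0.5764 0.0425 0.117 ]
20 top inner disc [231.11 176.32] [22.  22.8] [0.5769 0.0379 0.117 ]
20 side inner disc [226.23 201.46] [11.1 26.6] [0.5763 0.0426 0.117 ]
25 top inner disc [231.09 176.36] [22.3 23.1] [0.5768 0.038  0.117 ]
25 side inner disc [226.24 201.45] [11.4 27. ] [0.5763 0.0426 0.117 ]
3 plate [278.99 188.69] [27.5 31.5] [ 0.5442 -0.0896  0.059 ]
6 plate [279.65 189.35] [31.7 33. ] [ 0.5421 -0.0912  0.059 ]
9 plate [279.81 189.4 ] [31.9 33.3] [ 0.5419 -0.0916  0.059 ]
12 plate [279.8  189.42] [32.  33.7] [ 0.5418 -0.0916  0.059 ]
20 plate [279.81 189.38] [32.2 33.7] [ 0.5419 -0.0916  0.059 ]
40 plate [279.77 189.4 ] [32.7 34.1] [ 0.5419 -0.0915  0.059 ]
exp plate px diam [28.43768511 27.5963419 ] [33.56265747 32.66420449]
1 [array([-0.47,  0.36,  0.2 ,  1.75, -0.08,  1.04,  2.73]), array([-0.38,  0.5 ,  0.09,  1.81, -0.06,  0.83,  2.71]), array([ 0.93,  0.86, -1.25,  1.88,  0.92,  1.13,  2.29]), array([-0.87,  0.92,  1.37,  1.96, -1.  ,  1.19, -2.41])]
-1 [array([-0.82,  0.42,  0.65,  1.76, -0.29,  1.06, -0.24]), array([-0.79,  0.58,  0.63,  1.83, -0.43,  0.87, -0.14]), array([-0.63,  0.55,  0.78,  1.95, -0.51,  0.85,  0.25]), array([-0.71,  0.59,  1.03,  1.95, -0.63,  0.95,  0.45])]
```

Run:
```python
from h import *
im=cv2.imread("pics/top0.png")
k=6;x0,y0,W=255,160,50
g=cv2.resize(im[y0:y0+W,x0:x0+W].min(2),None,fx=k,fy=k,interpolation=cv2.INTER_CUBIC)
m0=(g>140).astype(np.uint8)
n,l,st,_=cv2.connectedComponentsWithStats(m0);m0=(l==1+st[1:,4].argmax())
def ren(c,hf):
    m=np.zeros(g.shape,np.uint8)
    for z,r in((.059,.04),(.051,.04),(0,.05),(hf,.05)):
        p=((circ("top",c,z,r,60)-[x0,y0]+.5)*k-.5)
        cv2.fillPoly(m,[np.int32(p*16)],1,shift=4)
    return m>0
for hf in(.004,.008):
    best=min((float((ren((x,y),hf)^m0).sum())/k/k,x,y) for x in np.arange(.540,.564,.001) for y in np.arange(-.106,-.086,.001))
    print(hf,best,m0.sum()/k/k)
S=np.array(best[1:]);T=np.array([.5765,.040]);d=(S-T)/np.linalg.norm(S-T);print(S,d)
# contrast-stretched plate with outline for checking
v=cv2.resize(im[y0:y0+W,x0:x0+W],None,fx=10,fy=10,interpolation=cv2.INTER_CUBIC)
v=np.clip((v.astype(float)-215)*6,0,255).astype(np.uint8)
for z,r in((.059,.04),(0,.05)):cv2.polylines(v,[np.int32((circ("top",S,z,r)-[x0,y0]+.5)*10)],True,(0,0,255),1)
cv2.imwrite("pics/plate.png",v)
q=quat(-d)
move_ptp(np.r_[T-d*.115,.22],q);move_gripper(.06,20)
movel(np.r_[T-d*.115,.087],speed=.15)
print(read_time_s(),read_eef_pos(),read_finger_gap(),read_ft_force())
i=read_camera("side");cv2.imwrite("pics/side1.png",cv2.resize(i[150:290,130:330,::-1],None,fx=4,fy=4))
```

```text
0.004 (18.88888888888889, np.float64(0.553), np.float64(-0.09599999999999999)) 908.6666666666666
0.008 (21.333333333333332, np.float64(0.553), np.float64(-0.09599999999999999)) 908.6666666666666
[ 0.553 -0.096] [-0.17027086 -0.9853973 ]
4.5 [0.59712153 0.15336961 0.08804477] 0.05989893592091976 [-0.87255658 -0.69512728  1.16095739]
```

View pics/plate.png

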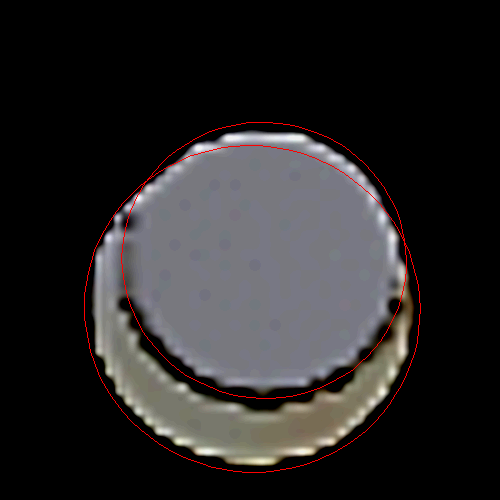

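View pics/side1.png

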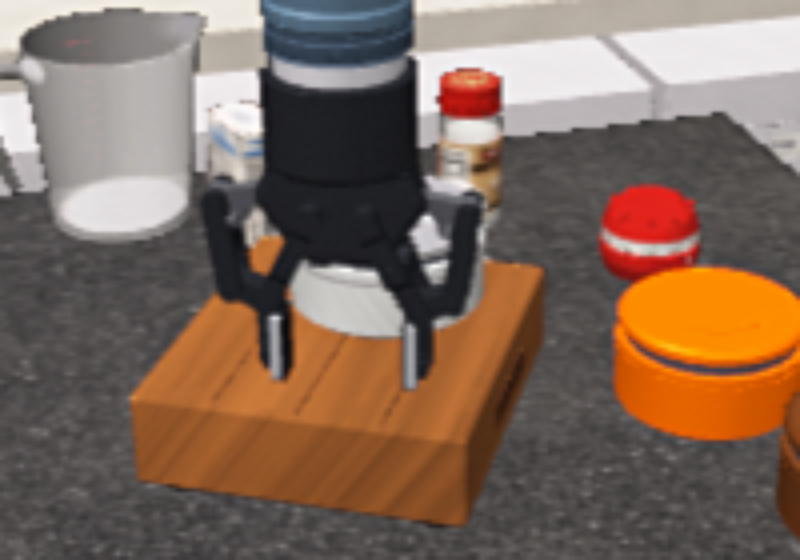

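The outline agrees with the plate and the foot, so the stand is at (0.553,-0.096). The fingers straddle the far side of the tin, above the block. I push part way, then measure how far the tin sits ahead of the TCP.

```bash
cat >> h.py <<'E'
S=np.array([.553,-.096]);T=np.array([.5765,.040]);d=(S-T)/np.linalg.norm(S-T);n=np.array([-d[1],d[0]])
def see(tag,z=.117):
    for c in("top","side"):
        i=read_camera(c);cv2.imwrite(f"pics/{c}{tag}.png",i[:,:,::-1])
        for nm,zz in(("lid_top",z),("tin",z-.057)):
          for r in tip_of(c,nm)[:3]:
            p=onz(c,r["at"],zz)[:2]
            if np.linalg.norm(p-[.56,-.03])<.1:print(c,nm,np.round(r["at"],1),round(r["confidence"],2),p.round(4),"along/side to S",((p-S)@d).round(4),((p-S)@n).round(4))
E
python3 - <<'E'
from h import *
movel(np.r_[T-d*.075,.087],speed=.1);print(read_ft_force().round(2) if hasattr(read_ft_force(),'round') else read_ft_force())
movel(np.r_[T-d*.025,.087],speed=.05)
e=np.array(read_eef_pos());print(e,read_ft_force(),read_time_s(),"tcp along/side",(e[:2]-S)@d,(e[:2]-S)@n)
see(2)
a=cv2.imread("pics/top2.png")[130:230,170:310];b=cv2.imread("pics/side2.png")[150:270,150:310]
cv2.imwrite("pics/c2.png",np.hstack([cv2.resize(a,(400,286)),cv2.resize(b,(381,286))]))
E
```

```text
[0.02 0.26 0.49]
[0.58071334 0.06412103 0.087007  ] [ 0.28849273 -0.35180431 -0.65365869] 6.25 tcp along/side -0.1625016078652035 4.4709882625459246e-05
top lid_top [242.3 177.2] 0.8 [0.5715 0.0086] along/side to S -0.1062 0.0005
top tin [243.3 179.6] 0.65 [0.5802 0.0078] along/side to S -0.1069 0.0091
side lid_top [230.2 194.1] 0.56 [0.5673 0.0023] along/side to S -0.0992 -0.0027
side tin [225.9 217.6] 0.8 [0.5781 0.01  ] along/side to S -0.1087 0.0067
```

View pics/c2.png

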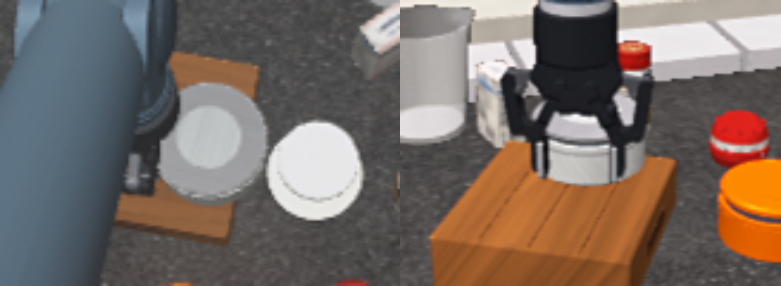

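The tin is cradled between both fingers, about 56 mm ahead of the TCP as predicted. I continue to just short of the target and measure again.

```bash
cat >> h.py <<'E'
def disc(cam,im,seed,z,dlt=20):
    g=cv2.resize(im,None,fx=4,fy=4,interpolation=cv2.INTER_CUBIC);m=np.zeros((g.shape[0]+2,g.shape[1]+2),np.uint8)
    cv2.floodFill(g,m,(int(seed[0]*4+1.5),int(seed[1]*4+1.5)),0,(dlt,)*3,(dlt,)*3,cv2.FLOODFILL_FIXED_RANGE|cv2.FLOODFILL_MASK_ONLY|(255<<8))
    c,_=cv2.findContours(m[1:-1,1:-1],cv2.RETR_EXTERNAL,cv2.CHAIN_APPROX_NONE);c=max(c,key=cv2.contourArea)
    e=cv2.fitEllipse(cv2.convexHull(c));px=(np.array(e[0])+.5)/4-.5;p=onz(cam,px,z)[:2]
    print(cam,"disc",px.round(1),(np.array(e[1])/4).round(1),p.round(4),((p-S)@d).round(4),((p-S)@n).round(4))
E
python3 - <<'E'
from h import *
im=cv2.imread("pics/top2.png");disc("top",im,(242.5,177.5),.117)
movel(np.r_[S-d*(.057+.008),.087],speed=.05)
e=np.array(read_eef_pos());print(e,read_ft_force(),read_time_s(),"tcp along/side",(e[:2]-S)@d,(e[:2]-S)@n)
see(3)
for c in("top","side"):disc(c,cv2.imread(f"pics/{c}3.png"),proj(c,np.r_[S-d*.006,.117]),.117)
a=cv2.imread("pics/top3.png")[130:230,200:340];b=cv2.imread("pics/side3.png")[150:270,150:310]
cv2.imwrite("pics/c3.png",np.hstack([cv2.resize(a,(400,286)),cv2.resize(b,(381,286))]))
E
```

```text
top disc [242.5 177.6] [21.9 22.8] [0.5705 0.008 ] -0.1055 -0.0005
[ 0.5638132  -0.03202901  0.08682863] [-0.08582468  2.22685094 -0.18278861] 8.6583 tcp along/side -0.06487801691241098 -0.00023710108898659585
top lid_top [278.4 181.7] 0.93 [ 0.5497 -0.0854] along/side to S -0.0098 -0.0051
top tin [276.1 183. ] 0.97 [ 0.5611 -0.0832] along/side to S -0.014 0.0058
side lid_top [237.2 180.3] 0.76 [ 0.5493 -0.0826] along/side to S -0.0126 -0.0059
side tin [235.5 200.7] 0.92 [ 0.5539 -0.0844] along/side to S -0.0116 -0.0011
top disc [279.2 180.3] [21.7 22.6] [ 0.5534 -0.0881] -0.0079 -0.001
side disc [231.7 171.6] [56.4 77.6] [ 0.5626 -0.144 ] 0.0456 0.0177
```

View pics/c3.png

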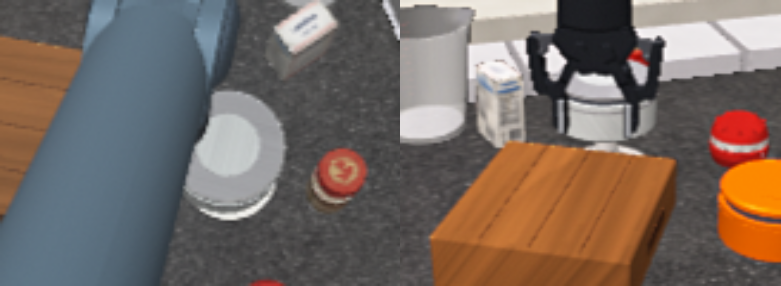

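The tin is on the plate, about 8 mm short of centre. I make the final nudge, retreat, and check with a clear view.

Run:
```python
from h import *
movel(np.r_[S-d*.057,.087],speed=.03)
movel(np.r_[S-d*.085,.087],speed=.06)
movel(np.r_[S-d*.085,.2],speed=.15)
q=quat(-d);move_gripper(0)
move_ptp(np.r_[S-d*.25,.25],q)
print(read_time_s())
see(4)
for c in("top","side"):disc(c,cv2.imread(f"pics/{c}4.png"),proj(c,np.r_[S,.116]),.116)
a=cv2.imread("pics/top4.png");b=cv2.imread("pics/side4.png")
for i,c in((a,"top"),(b,"side")):
    pass
k=5
def crop(i,cam,x0,y0,w,h):
    v=cv2.resize(i[y0:y0+h,x0:x0+w],None,fx=k,fy=k,interpolation=cv2.INTER_CUBIC)
    for z,r,col in((.1165,.0545,(0,255,0)),(0,.05,(0,0,255))):cv2.polylines(v,[np.int32((circ(cam,S,z,r)-[x0,y0]+.5)*k)],True,col,1)
    return v
cv2.imwrite("pics/c4.png",np.hstack([crop(a,"top",245,145,75,80),crop(b,"side",195,150,80,80)]))
```

```text
12.2167
top lid_top [284.6 180.3] 0.64 [ 0.5518 -0.1022] along/side to S 0.0063 -0.0001
top tin [281.2 183.1] 0.84 [ 0.5594 -0.0975] along/side to S 0.0004 0.0065
side lid_top [236.9 177.7] 0.81 [ 0.5497 -0.1002] along/side to S 0.0047 -0.0025
side tin [232.1 200.8] 0.96 [ 0.5626 -0.0841] along/side to S -0.0134 0.0075
top disc [282.6 180.3] [22.  22.8] [ 0.5527 -0.097 ] 0.0011 -0.0002
side disc [236.  179.3] [ 8.9 23.8] [ 0.5523 -0.0915] -0.0043 -0.0015
```

View pics/c4.png

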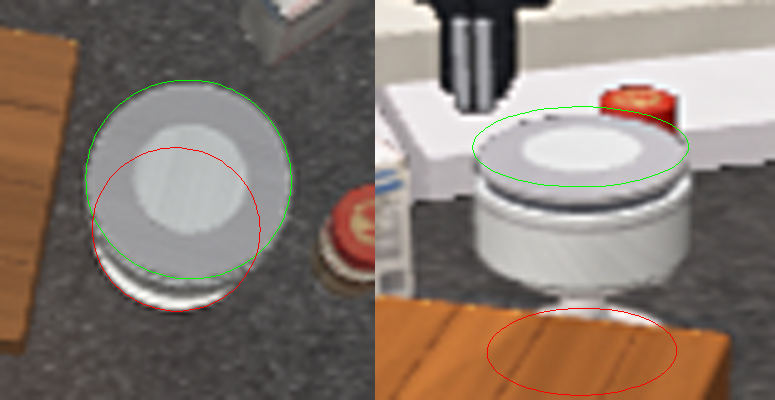

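The tin stands level within about 1 mm of the plate centre and clear of the block, with the lid still proud. Next I press the lid.

Run:
```python
from h import *
q=quat(-d)
move_ptp(np.r_[S,.20],q);movel(np.r_[S,.141],speed=.1)
f0=read_ft_force()[2];print(read_eef_pos(),f0,read_finger_gap())
z=.141
while z>.122:
    z-=.001;movel(np.r_[S,z],speed=.02)
    f=read_ft_force()[2]-f0;print(round(z,4),np.round(read_eef_pos()[2],4),round(f,1),end=" | ")
    if f>20:break
pause(.3);print("\nhold",read_eef_pos(),np.round(read_ft_force(),1),read_time_s())
movel(np.r_[S,.2],speed=.1)
move_ptp(np.r_[S-d*.25,.25],q);print(read_time_s())
see(5,.109)
for c in("top","side"):disc(c,cv2.imread(f"pics/{c}5.png"),proj(c,np.r_[S,.108]),.109)
a=cv2.imread("pics/top5.png")[145:225,245:320];b=cv2.imread("pics/side5.png")[150:230,195:275]
cv2.imwrite("pics/c5.png",np.hstack([cv2.resize(x,None,fx=5,fy=5,interpolation=cv2.INTER_CUBIC) for x in(a,b)]))
```

```text
[ 0.55340014 -0.09608726  0.14121753] -0.33093748673546086 0.0002851431493958381
0.14 0.1406 0.1 | 0.139 0.1391 1.0 | 0.138 0.1379 0.9 | 0.137 0.1369 0.4 | 0.136 0.1359 -0.1 | 0.135 0.1349 0.2 | 0.134 0.1341 0.3 | 0.133 0.1336 5.6 | 0.132 0.1326 6.4 | 0.131 0.1316 6.3 | 0.13 0.1306 4.8 | 0.129 0.1296 5.6 | 0.128 0.1286 6.0 | 0.127 0.1281 9.4 | 0.126 0.1281 14.8 | 0.125 0.128 21.1 | 
hold [ 0.55346067 -0.09613805  0.12798285] [-6.6  2.7 20.7] 18.5583
20.4583
top lid_top [282.  181.1] 0.56 [ 0.5524 -0.0958] along/side to S -0.0001 -0.0006
top tin [280.7 184.6] 0.62 [ 0.5571 -0.0963] along/side to S -0.0004 0.0041
side lid_top [235.9 182.1] 0.92 [ 0.5525 -0.0903] along/side to S -0.0055 -0.0015
side tin [236.7 198.3] 0.74 [ 0.5503 -0.1168] along/side to S 0.0209 0.0009
top disc [282.5 180.9] [21.8 22.8] [ 0.5527 -0.0973] 0.0013 -0.0001
side disc [236.  181.6] [ 9.1 23.8] [ 0.5521 -0.0937] -0.0021 -0.0013
```

View pics/c5.png

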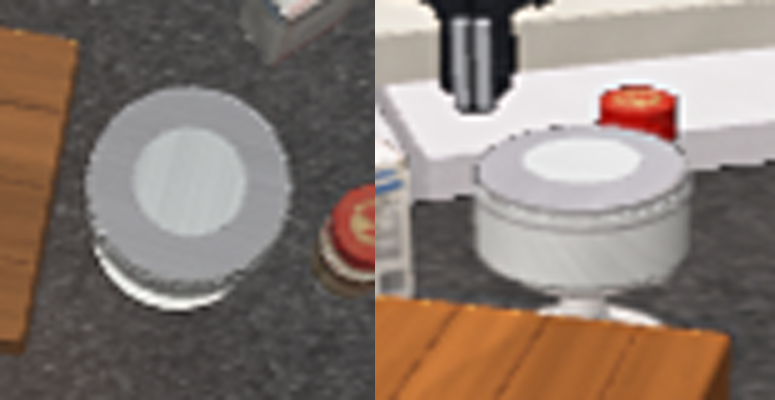

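The lid hit its hard stop with the TCP at 0.128 m, exactly the fully-home height. The picture shows it flush, and the tin level and centred.

```bash
python3 -c "
from bench import *
print(sign_off())"
```

```text
the job is handed in; nothing more can be done
None
```

The tin stands level on the pedestal stand, about 1 mm off the plate's centre and clear of the block; the lid was then pressed fully home, nothing around it was touched, and I handed the job in at about 21 s.

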